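Fill the seasoning caddy

TASK

Gather the seasonings from the worktop into the wooden caddy with compartments: stand the cardboard packet in the long compartment, the salt shaker in the small compartment at the opposite end, and one spice jar in each of the two small compartments between them. Everything must stand upright on the compartment floor. The dropper bottle and the jam jar do not belong there: leave them standing where they are.

Things in the scene. Friction and masses are not known exactly. Their poses are not given: they have to be found in the camera images.
- caddy: Fixed wooden caddy, 79 x 311 x 36 mm, origin under its centre at worktop level, y along its length. Floor 6 mm, walls and dividers 5 mm thick, all 36 mm high. Four compartments in a row, each 69 mm wide in x, centred on x = 0: long one (100 mm) at y = +100.5 mm, small ones (62 mm) at y = +14.5, -52.5 and, at the opposite end, -119.5 mm. Left or right; the plain tray with keys is not it.
- spice_jar_a_mid (a point): Spice jar: clear jar with brown label and red cap, round, 106 mm tall; body 42 mm, cap (top 21 mm) 45 mm in diameter. The point is on its axis half-way up, 53 mm above its foot. The two spice jars are alike and may be swapped.
- spice_jar_b_mid (a point): The other spice jar, same size, point 53 mm above its foot.
- shaker_mid (a point): Salt shaker: round, clear glass with a grey perforated domed top, 90 mm tall, body 44 mm in diameter up to 66 mm, then narrower (34 mm). The point is on its axis half-way up, 45 mm above its foot.
- packet_mid (a point): Cardboard salt packet, white and blue, upright: 51 mm along its own x, 82 mm along its own y, body 126 mm tall with a thin flap above it to 139 mm. The point is on its vertical centre line, 63 mm above its foot.
- dropper_bottle_mid (a point): Look-alike to leave alone: small dark dropper bottle with black rubber bulb, 33 mm in diameter, 102 mm tall; point 51 mm above its foot.
- jam_jar_mid (a point): Look-alike to leave alone: squat jam jar with pale lid, 68 mm in diameter, 84 mm tall; point 42 mm above its foot.

How it is judged:
By the outcome, as a careful person would: the job done as asked, in the order asked, and still so for the second after the job is handed in, with the robot touching nothing.
It also fails if it takes over 120 s, if anything falls off the work surface, if the arm or the gripper's body presses on something with over 40 N, if the wrist force passes 120 N, or if a joint passes its speed limit or range.

ROBOT

A 6-joint arm with a two-finger parallel gripper is mounted at the origin on a cart in front of the work surface, level with it; the furniture and walls round the work are solid. World frame = base frame: x ahead of the robot, y to its left, z up, the work surface at z = 0. Lengths are in m, angles in rad, forces in N, time in s.
With the tool pointing down it reaches from about 0.4 to 0.925 m from the base axis. Payload 12.5 kg.
Tool frame: the origin (TCP) lies where the fingers leave the gripper's body, on its centre line; the fingertips stand 78 mm ahead of it and the grasp point (between the pads) lies 59 mm ahead of it; z points along the fingers, y is the line along which they close (so a half turn about z gives the same grasp; the last joint's range is limited). The gripper opens to 95 mm and grips with 3 to 60 N. Pads are 20 mm wide; open, the fingers measure 119 mm over their backs; the gripper's body (75 mm by 180 mm) begins 59 mm behind the grasp point.
Start: joints at [-1.226, 0.491, 1.559, -0, 1.092, -0.106], TCP at [0.272, -0.563, 0.292] pointing down, gripper open.
Joint ranges: [-3.1, 3.1], [-0.84, 2.19], [0.05, 2.79], [-1.13, 4.28], [0.06, 2.93], [-2.69, 2.69]. Speed limits (rad/s): [2.22, 2.22, 2.79, 3.14, 3.14, 3.14].

INTERFACE

Orientations are given as a unit quaternion [x, y, z, w].
In Python, from rig import arm, imaging, finish_job gives the robot as it stands.
- The arm moves only by the tool arm_command, never from a script. Its argument "moves" is a list of rows, each an object of numbers: "x", "y", "z": the shift along the tool's x, y, z each as a share of 0.25 m, from -1 to 1; "wx", "wy", "wz": the turn, a rotation vector about the tool's x, y, z each as a share of 1.5 rad, from -1 to 1. In form: [{"x": .., "y": .., "z": .., "wx": .., "wy": .., "wz": ..}, ...]. A call has 1 to 10 rows; each row is the pose to reach, as a shift and turn from the pose commanded when the call began, along the tool's axes at that moment; what a row does not reach only later rows make up. A row lasts 1/8 s, in which the tool goes at most 62.5 mm and 10.7 degrees, less where a joint would pass 70% of its speed; a pose out of reach is approached as far as the arm can. A call with a number of a shift or a turn outside -1 to 1 is refused whole. A call with a gripper value outside its range is refused whole. "claw" is the closure, from -1 (fully open) to 1 (shut), set as the call begins (left out, the last holds). The fingers move at their own pace and stop on an object; "squeeze" is the grip in N (left out, the last holds). Time passes only in rows, so rows that repeat a pose let the fingers close. It gives the time, the measured TCP pose, the force, the opening and the grip force at its end, in the units of the state.
- arm.sense(): the state, without advancing time (a new reading comes with each control period).
- imaging.read_camera(name): name is "scene" or "top" or "wrist"; returns a dict with "color" (400x640x3 uint8, red, green, blue), "depth" (400x640 float32, m along the optical axis (not along the pixel's ray), 0 where there is no reading), "mtx" (3x3 intrinsics, pixels), "pose" (4x4, takes a point from camera to world coordinates). Camera axes: x right, y up, looking along -z (the intrinsics and any distortion apply to the point x, -y, -z); pixel columns grow to the right and rows downward; lengths in m; the calibration is good to about 2 mm. A picture is of the moment at which its call begins.
- finish_job(): hands the job in; it is judged then, once.
The state is a dict: "clock": time; "joint_pos": joint angles; "joint_vel": joint speeds; "effort": joint torques, N m; "tcp_pos": TCP position; "orientation": TCP orientation; "ft_force": force on the tool from outside, world axes, zero at the start; "wrist_torque": the same for the moment, N m; "gripper_width": finger opening in m; "gripper_force": force on a finger pad.
Only numpy, scipy, OpenCV 4.12 (cv2) and the standard library are available. Lean on these libraries where they do the work, as an engineer would, in place of code of your own. Each camera call takes 0.05 s, during which the arm holds its last target. There are 200 camera calls.

## Working session

There is one attempt and no reset: what is moved stays moved. The work goes in short steps, Python scripts to look and compute and a tool call to move; the robot and the scene stay as the last step left them, time stands still between calls to the robot, and variables do not carry over. Pictures are saved under pics/ and viewed, at most 14 in all, crops included, and the job is handed in when it is done.

Besides the shell and the picture viewer there is one more tool, called after "Call:" by a JSON object that holds its "method" and its "body". arm_command: Moves the arm, as the interface text tells. Its arguments: {"type":"object","properties":{"moves":{"type":"array"},"claw":{"type":"number"},"squeeze":{"type":"number"}},"required":["moves"]}

```bash
mkdir -p pics; ls
python3 - <<'E'
from rig import arm, imaging
import cv2,numpy as np
s=arm.sense();print(s['clock'],s['tcp_pos'],s['orientation'],s['gripper_width'])
for n in ['scene','top']:
    d=imaging.read_camera(n); np.savez(''+n+'.npz',**d)
    cv2.imwrite(f'pics/{n}0.png',d['color'][:,:,::-1]); print(n,d['mtx'].tolist(),d['pose'].round(3).tolist(),list(d))
E
```

```text
pics
0.0 [ 0.27227447 -0.5624048   0.29165538] [ 9.74706952e-01  2.23486099e-01 -6.58646986e-05 -5.62675804e-04] 0.0950752545433701
scene [[385.0076043721685, 0.0, 319.1410789584093], [0.0, 385.0076043721685, 199.69767370195459], [0.0, 0.0, 1.0]] [[-0.672, 0.39, -0.629, -0.085], [-0.74, -0.354, 0.572, 0.534], [0.001, 0.85, 0.527, 0.586], [0.0, 0.0, 0.0, 1.0]] ['color', 'depth', 'mtx', 'pose']
top [[396.2033503920582, 0.0, 321.22177852364007], [0.0, 396.2033503920582, 200.56407992805373], [0.0, 0.0, 1.0]] [[0.016, 0.999, -0.034, 0.474], [-1.0, 0.016, -0.001, -0.021], [-0.001, 0.034, 0.999, 1.101], [0.0, 0.0, 0.0, 1.0]] ['color', 'depth', 'mtx', 'pose']
```

View pics/top0.png

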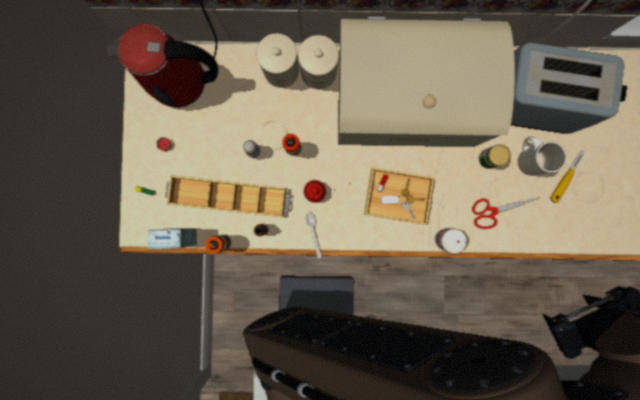

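View pics/scene0.png

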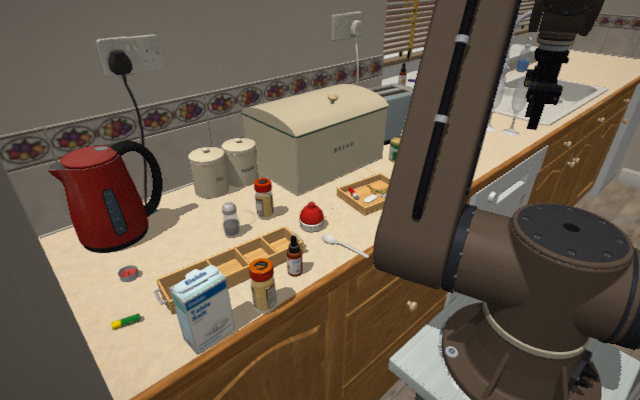

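```bash
cat > h.py <<'E'
import numpy as np,cv2
def cloud(d):
    K=d['mtx'];Z=d['depth'];v,u=np.mgrid[:400,:640]
    P=np.stack([(u-K[0,2])*Z/K[0,0],-(v-K[1,2])*Z/K[1,1],-Z,np.ones_like(Z)],-1)
    W=(P@d['pose'].T)[...,:3]; W[Z==0]=np.nan
    return W
def circ(p):
    c,r=cv2.minEnclosingCircle(p.astype(np.float32)); return np.round(c,4),round(r,4)
E
python3 - <<'E'
from h import *
d=np.load('top.npz');W=cloud(d)
z=W[...,2]
print('table z',np.nanmedian(z[210:240,330:360]),'reach',W[200,340])
def reg(n,u0,u1,v0,v1,z0,z1):
    w=W[v0:v1,u0:u1].reshape(-1,3);w=w[(w[:,2]>z0)&(w[:,2]<z1)]
    if len(w)<5: print(n,len(w));return
    r=cv2.minAreaRect(w[:,:2].astype(np.float32))
    print(n,len(w),'mean',w.mean(0).round(4),'zmax',w[:,2].max().round(4),'mid',((w.max(0)+w.min(0))/2).round(4),'circ',circ(w[:,:2]),'rect',np.round(r[0],4),np.round(r[1],4),round(r[2],1))
reg('jarfront',202,232,230,256,.095,.12)
reg('jarback',278,305,130,158,.095,.12)
reg('shaker',240,262,136,160,.075,.11)
reg('packet',145,198,225,250,.11,.16)
reg('packet126',145,198,225,250,.115,.131)
reg('dropper',250,272,220,240,.06,.12)
reg('jam',435,470,225,255,.07,.1)
reg('timer',300,330,178,205,.02,.12)
reg('caddy',164,295,172,219,.026,.046)
h=np.clip(z/.15,0,1);h=np.nan_to_num(h)
cv2.imwrite('pics/h.png',cv2.resize((h*255).astype(np.uint8)[120:260,110:350],None,fx=3.3,fy=3.3,interpolation=0))
c=d['color'][120:260,110:350,::-1];cv2.imwrite('pics/c.png',cv2.resize(c,None,fx=3.3,fy=3.3,interpolation=cv2.INTER_CUBIC))
E
```

```text
table z 0.0008404073985101013 reach [ 5.13085267e-01 -7.21701409e-02 -2.97399605e-04]
jarfront 260 mean [0.3931 0.2463 0.1062] zmax 0.1117 mid [0.3927 0.2478 0.1036] circ (array([0.3928, 0.2479]), 0.0224) rect [0.3925 0.2473] [0.0427 0.0426] 28.4
jarback 246 mean [0.6542 0.0593 0.1065] zmax 0.1109 mid [0.6554 0.0598 0.1032] circ (array([0.6554, 0.0598]), 0.0225) rect [0.6545 0.0592] [0.0425 0.0428] 72.5
shaker 136 mean [0.6454 0.167  0.0852] zmax 0.0917 mid [0.6466 0.1683 0.0838] circ (array([0.6467, 0.1683]), 0.0173) rect [0.6464 0.168 ] [0.0318 0.0312] 45.9
packet 687 mean [0.4077 0.359  0.1313] zmax 0.1424 mid [0.4072 0.3621 0.1264] circ (array([0.4066, 0.3621]), 0.0457) rect [0.4072 0.362 ] [0.0466 0.081 ] 1.3
packet126 300 mean [0.4069 0.356  0.1273] zmax 0.131 mid [0.4072 0.3621 0.1231] circ (array([0.4069, 0.3622]), 0.0455) rect [0.4072 0.362 ] [0.0466 0.081 ] 1.3
dropper 101 mean [0.4301 0.1386 0.0764] zmax 0.1023 mid [0.4289 0.1404 0.0812] circ (array([0.429 , 0.1403]), 0.0161) rect [0.4302 0.1403] [0.0301 0.0292] 49.0
jam 497 mean [ 0.4112 -0.3591  0.0849] zmax 0.0915 mid [ 0.412  -0.3606  0.0821] circ (array([ 0.4111, -0.3605]), 0.0318) rect [ 0.4109 -0.3601] [0.0609 0.0616] 60.3
timer 418 mean [ 0.5342 -0.0025  0.0516] zmax 0.0745 mid [ 0.5351 -0.0028  0.0476] circ (array([ 0.5355, -0.002 ]), 0.0312) rect [ 0.5351 -0.0028] [0.0596 0.0596] 0.8
caddy 788 mean [0.5193 0.2369 0.0354] zmax 0.0436 mid [0.5193 0.236  0.0349] circ (array([0.5194, 0.236 ]), 0.1674) rect [0.5188 0.236 ] [0.3344 0.0792] 84.6
```

View pics/c.png

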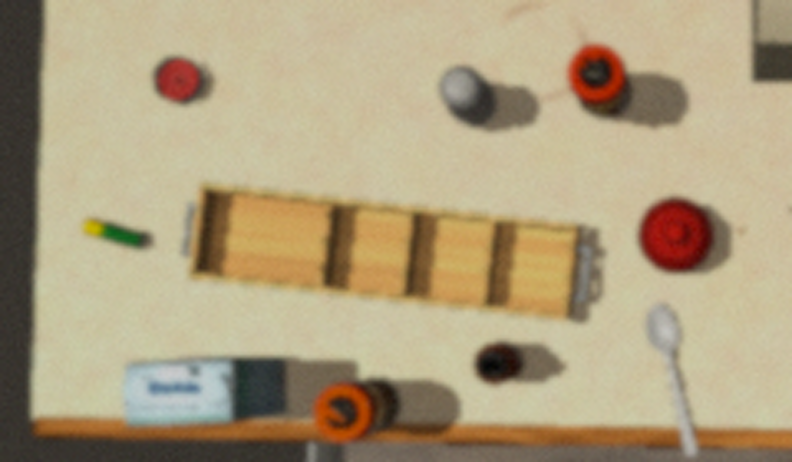

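```bash
cat >> h.py <<'E'
from scipy.spatial.transform import Rotation as R
from rig import arm
def go(*targets):
    """targets (x,y,z,phi deg) of TCP, tool down; prints shares from current pose"""
    s=arm.sense();p=s['tcp_pos'];r=R.from_quat(s['orientation'])
    for t in targets:
        f=np.radians(t[3]);c,n=np.cos(f),np.sin(f)
        g=R.from_matrix(np.array([[c,n,0],[n,-c,0],[0,0,-1]]))
        a=r.inv().apply(np.array(t[:3])-p)/.25; w=(r.inv()*g).as_rotvec()/1.5
        print(t,'shift',a.round(3),'turn',w.round(3))
E
python3 - <<'E'
from h import *
W=cloud(np.load('top.npz'))
w=W[172:219,164:295].reshape(-1,3);w=w[(w[:,2]>.028)&(w[:,2]<.045)]
for a in [-4.9,-5.4,-5.9]:
    t=np.radians(a);q=(w[:,:2]-[.5188,.236])@np.array([[np.cos(t),-np.sin(t)],[np.sin(t),np.cos(t)]])
    print(a,np.histogram(q[:,0],np.arange(-.044,.045,.004))[0])
    if a==-5.4: print(np.histogram(q[:,1],np.arange(-.172,.173,.004))[0])
go((.43,-.36,.292,60),(.5,-.3,.292,80),(.5,-.3,.292,90))
E
```

```text
-4.9 [  8 146  72  17  17  16  22  16  21  18  21  16  23  18  20  18  18  17
  19  99 134   3]
-5.4 [  0 153  73  18  16  18  19  19  18  21  18  17  21  20  17  22  16  18
  18 101 136   0]
[ 0  2  0  0 33 27  7  5  7  4  8  4  6  7  7  4  7  5  6  6  5 48 22  6
  4  7  4  7  6  7  5  8  3  6  7  4  7 24 45 11  6  6  6  4  5  5  8  5
  6  5  6  5  7  5 41 39  6  6  6  5  6  5  6  6  6  6  5  6  4  6  6  7
  5  6  4  6  6  6  5  7 30 48  2  2  0  0]
-5.9 [  7 149  68  21  13  22  16  21  17  21  18  18  20  20  17  19  19  17
  19 100 133   4]
(0.43, -0.36, 0.292, 60) shift [ 0.921 -0.454 -0.   ] turn [-0.001 -0.    -0.398]
(0.5, -0.3, 0.292, 80) shift [ 1.277 -0.548 -0.   ] turn [-0.001 -0.    -0.63 ]
(0.5, -0.3, 0.292, 90) shift [ 1.277 -0.548 -0.   ] turn [-0.001 -0.    -0.747]
```

Call:
{"method": "arm_command", "body": {"moves": [{"x": 0.92,"y": -0.45,"wz": -0.4},{"x": 0.92,"y": -0.45,"wz": -0.4},{"x": 0.92,"y": -0.45,"wz": -0.4},{"x": 0.92,"y": -0.45,"wz": -0.4},{"x": 0.92,"y": -0.45,"wz": -0.4},{"x": 0.92,"y": -0.45,"wz": -0.4}], "claw": -1, "squeeze": 20}}

```text
invalid input at $.moves[0]: expected keys x, y, z, wx, wy, wz
```

```bash
python3 -c "
from h import *
go((.5,-.15,.292,84),(.52,.08,.292,84.6))"
```

```text
(0.5, -0.15, 0.292, 84) shift [ 1.539 -1.088  0.   ] turn [-0.001 -0.    -0.677]
(0.52, 0.08, 0.292, 84.6) shift [ 2.011e+00 -1.881e+00  1.000e-03] turn [-0.001 -0.    -0.684]
```

Call:
{"method": "arm_command", "body": {"moves": [{"x": 0.92,"y": -0.45,"z": 0,"wx": 0,"wy": 0,"wz": -0.4},{"x": 0.92,"y": -0.45,"z": 0,"wx": 0,"wy": 0,"wz": -0.4},{"x": 0.92,"y": -0.45,"z": 0,"wx": 0,"wy": 0,"wz": -0.4},{"x": 0.92,"y": -0.45,"z": 0,"wx": 0,"wy": 0,"wz": -0.4},{"x": 0.92,"y": -0.45,"z": 0,"wx": 0,"wy": 0,"wz": -0.4},{"x": 0.92,"y": -0.45,"z": 0,"wx": 0,"wy": 0,"wz": -0.4}], "claw": -1, "squeeze": 20}}

```text
clock: 0.85
tcp_pos: [0.4305, -0.361, 0.2921]
orientation: [0.865, 0.502, -0.0, -0.0]
ft_force: [-0.3, -0.8, -1.1]
gripper_width: 0.095
gripper_force: 0.0
```

```bash
python3 -c "
from h import *
go((.5,-.15,.292,84),(.52,.08,.292,84.6))"
```

```text
(0.5, -0.15, 0.292, 84) shift [ 0.871 -0.177  0.   ] turn [-0.     0.    -0.276]
(0.52, 0.08, 0.292, 84.6) shift [ 1.709 -0.564  0.   ] turn [-0.     0.    -0.283]
```

Call:
{"method": "arm_command", "body": {"moves": [{"x": 0.87,"y": -0.18,"z": 0,"wx": 0,"wy": 0,"wz": -0.28},{"x": 0.87,"y": -0.18,"z": 0,"wx": 0,"wy": 0,"wz": -0.28},{"x": 0.87,"y": -0.18,"z": 0,"wx": 0,"wy": 0,"wz": -0.28},{"x": 0.87,"y": -0.18,"z": 0,"wx": 0,"wy": 0,"wz": -0.28},{"x": 0.87,"y": -0.18,"z": 0,"wx": 0,"wy": 0,"wz": -0.28}]}}

```text
clock: 1.48
tcp_pos: [0.4995, -0.1496, 0.2922]
orientation: [0.741, 0.671, -0.0, 0.0]
ft_force: [-0.3, 0.6, 0.2]
gripper_width: 0.0952
gripper_force: 0.0
```

Call:
{"method": "arm_command", "body": {"moves": [{"x": 0.92,"y": -0.1,"z": 0,"wx": 0,"wy": 0,"wz": 0},{"x": 0.92,"y": -0.1,"z": 0,"wx": 0,"wy": 0,"wz": 0},{"x": 0.92,"y": -0.1,"z": 0,"wx": 0,"wy": 0,"wz": 0},{"x": 0.92,"y": -0.1,"z": 0,"wx": 0,"wy": 0,"wz": 0},{"x": 0.92,"y": -0.1,"z": 0,"wx": 0,"wy": 0,"wz": 0}]}}

```text
clock: 2.1
tcp_pos: [0.4977, 0.0816, 0.2921]
orientation: [0.741, 0.671, -0.0, 0.0]
ft_force: [-0.3, 0.0, -0.1]
gripper_width: 0.095
gripper_force: 0.0
```

Run:
```python
from h import *
from rig import imaging
d=imaging.read_camera('wrist');np.savez('wrist1.npz',**d);cv2.imwrite('pics/w1.png',d['color'][:,:,::-1])
print(d['pose'].round(3).tolist())
go((.42,.29,.292,91),(.407,.362,.2,91))
```

```text
[[0.995, 0.095, 0.026, 0.504], [-0.099, 0.962, 0.255, 0.153], [-0.001, -0.256, 0.967, 0.385], [0.0, 0.0, 0.0, 1.0]]
(0.42, 0.29, 0.292, 91) shift [ 0.803 -0.393 -0.   ] turn [-0.     0.    -0.078]
(0.407, 0.362, 0.2, 91) shift [ 1.084 -0.473  0.368] turn [-0.     0.    -0.078]
```

View pics/w1.png

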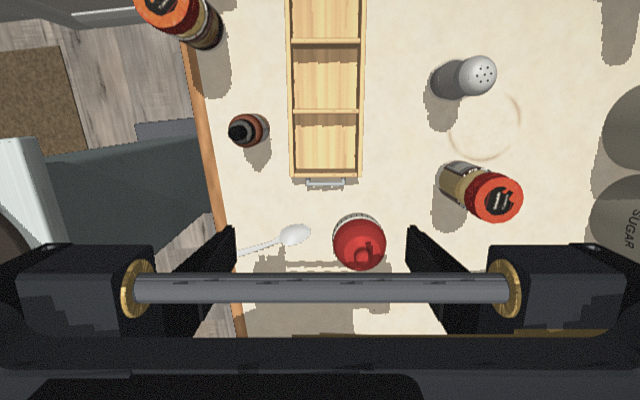

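Run:
```python
from h import *
W=cloud(np.load('wrist1.npz'));z=W[...,2]
def reg(n,u0,u1,v0,v1,z0,z1):
    w=W[v0:v1,u0:u1].reshape(-1,3);w=w[(w[:,2]>z0)&(w[:,2]<z1)]
    print(n,len(w),'mid',((w.max(0)+w.min(0))/2).round(4),circ(w[:,:2]),w[:,2].max().round(4))
reg('jarback',440,530,150,230,.09,.115)
reg('shaker',425,500,50,100,.07,.1)
w=W[0:185,280,:]
w=W[5:178,275:372].reshape(-1,3);w=w[(w[:,2]>.028)&(w[:,2]<.045)]
t=np.radians(-5.4);q=(w[:,:2]-[.5188,.236])@np.array([[np.cos(t),-np.sin(t)],[np.sin(t),np.cos(t)]])
print(np.percentile(q,[0.5,99.5],axis=0))
h,e=np.histogram(q[:,1],np.arange(-.172,.05,.003));print([(round(e[i],3),h[i]) for i in range(len(h)) if h[i]>1.6*np.median(h)])
```

```text
jarback 2284 mid [0.6531 0.0635 0.0997] (array([0.6533, 0.0626]), 0.0229) 0.1093
shaker 1367 mid [0.6441 0.1708 0.0807] (array([0.6449, 0.1707]), 0.0174) 0.0911
[[-0.04122165 -0.15150196]
 [ 0.03750967  0.01418214]]
[(np.float64(-0.154), np.int64(69)), (np.float64(-0.151), np.int64(192)), (np.float64(-0.148), np.int64(171)), (np.float64(-0.085), np.int64(219)), (np.float64(-0.082), np.int64(165)), (np.float64(-0.019), np.int64(318)), (np.float64(-0.016), np.int64(229))]
```

Call:
{"method": "arm_command", "body": {"moves": [{"x": 0.8,"y": -0.39,"z": 0,"wx": 0,"wy": 0,"wz": -0.08},{"x": 0.8,"y": -0.39,"z": 0,"wx": 0,"wy": 0,"wz": -0.08},{"x": 0.8,"y": -0.39,"z": 0,"wx": 0,"wy": 0,"wz": -0.08},{"x": 0.8,"y": -0.39,"z": 0,"wx": 0,"wy": 0,"wz": -0.08},{"x": 0.8,"y": -0.39,"z": 0,"wx": 0,"wy": 0,"wz": -0.08}]}}

```text
clock: 2.78
tcp_pos: [0.4209, 0.2898, 0.292]
orientation: [0.7, 0.714, -0.0, 0.0]
ft_force: [0.0, 0.2, -0.2]
gripper_width: 0.0955
gripper_force: 0.0
```

Run:
```python
from h import *
from rig import imaging
d=imaging.read_camera('wrist');np.savez('wrist2.npz',**d)
W=cloud(d);w=W.reshape(-1,3);v=w[(w[:,2]>.118)&(w[:,2]<.146)&(abs(w[:,0]-.407)<.06)&(abs(w[:,1]-.362)<.07)]
r=cv2.minAreaRect(v[:,:2].astype(np.float32));print(len(v),np.round(r[0],4),np.round(r[1],4),r[2],v[:,2].max())
go((.407,.362,.25,91),(.407,.362,.149,91))
```

```text
6759 [0.4056 0.3654] [0.0479 0.08  ] 3.0786304473876953 0.14094612352968658
(0.407, 0.362, 0.25, 91) shift [ 0.293 -0.051  0.168] turn [-0.     0.     0.001]
(0.407, 0.362, 0.149, 91) shift [ 0.293 -0.051  0.572] turn [-0.     0.     0.001]
```

Call:
{"method": "arm_command", "body": {"moves": [{"x": 0.3,"y": -0.06,"z": 0,"wx": 0,"wy": 0,"wz": -0.01},{"x": 0.3,"y": -0.06,"z": 0,"wx": 0,"wy": 0,"wz": -0.01},{"x": 0.3,"y": -0.06,"z": 0.15,"wx": 0,"wy": 0,"wz": -0.01},{"x": 0.3,"y": -0.06,"z": 0.3,"wx": 0,"wy": 0,"wz": -0.01},{"x": 0.3,"y": -0.06,"z": 0.45,"wx": 0,"wy": 0,"wz": -0.01},{"x": 0.3,"y": -0.06,"z": 0.54,"wx": 0,"wy": 0,"wz": -0.01},{"x": 0.3,"y": -0.06,"z": 0.56,"wx": 0,"wy": 0,"wz": -0.01},{"x": 0.3,"y": -0.06,"z": 0.56,"wx": 0,"wy": 0,"wz": -0.01}]}}

```text
clock: 3.82
tcp_pos: [0.4048, 0.3639, 0.1526]
orientation: [0.695, 0.719, 0.0, 0.0]
ft_force: [-1.2, -0.5, -0.7]
gripper_width: 0.0954
gripper_force: 0.0
```

Call:
{"method": "arm_command", "body": {"moves": [{"x": 0,"y": 0,"z": 0,"wx": 0,"wy": 0,"wz": 0},{"x": 0,"y": 0,"z": 0,"wx": 0,"wy": 0,"wz": 0},{"x": 0,"y": 0,"z": 0,"wx": 0,"wy": 0,"wz": 0},{"x": 0,"y": 0,"z": 0,"wx": 0,"wy": 0,"wz": 0},{"x": 0,"y": 0,"z": 0,"wx": 0,"wy": 0,"wz": 0},{"x": 0,"y": 0,"z": 0,"wx": 0,"wy": 0,"wz": 0}], "claw": 1, "squeeze": 20}}

```text
clock: 4.58
tcp_pos: [0.4039, 0.3648, 0.1522]
orientation: [0.695, 0.719, -0.0, 0.0]
ft_force: [0.3, -0.1, 0.5]
gripper_width: 0.0513
gripper_force: 19.9
```

```bash
cat >> h.py <<'E'
C=np.array([.518,.2372]);YAW=84.6
def slot(y,x=0): a=np.radians(YAW); return C+y*np.array([np.cos(a),np.sin(a)])+x*np.array([np.sin(a),-np.cos(a)])
E
python3 - <<'E'
from h import *
s=slot(.1005);print(s,slot(-.1195))
z=arm.sense()['tcp_pos'][2]
go((.406,.364,z+.065,92),(*s,z+.065,84.6),(*s,z+.008,84.6))
E
```

```text
[0.52745789 0.33725398] [0.50675406 0.11823035]
(0.406, 0.364, np.float64(0.21721844917670463), 92) shift [-0.004  0.008 -0.26 ] turn [0. 0. 0.]
(np.float64(0.5274578854885107), np.float64(0.33725397744260954), np.float64(0.21721844917670463), 84.6) shift [-0.128  0.49  -0.26 ] turn [0.    0.    0.086]
(np.float64(0.5274578854885107), np.float64(0.33725397744260954), np.float64(0.16021844917670464), 84.6) shift [-0.128  0.49  -0.032] turn [0.    0.    0.086]
```

Call:
{"method": "arm_command", "body": {"moves": [{"x": 0,"y": 0,"z": -0.12,"wx": 0,"wy": 0,"wz": 0},{"x": 0,"y": 0,"z": -0.28,"wx": 0,"wy": 0,"wz": 0},{"x": 0,"y": 0,"z": -0.28,"wx": 0,"wy": 0,"wz": 0},{"x": -0.04,"y": 0.15,"z": -0.28,"wx": 0,"wy": 0,"wz": 0.04},{"x": -0.08,"y": 0.3,"z": -0.28,"wx": 0,"wy": 0,"wz": 0.086},{"x": -0.13,"y": 0.44,"z": -0.28,"wx": 0,"wy": 0,"wz": 0.086},{"x": -0.13,"y": 0.49,"z": -0.28,"wx": 0,"wy": 0,"wz": 0.086},{"x": -0.13,"y": 0.49,"z": -0.28,"wx": 0,"wy": 0,"wz": 0.086}]}}

```text
clock: 5.58
tcp_pos: [0.5273, 0.3365, 0.221]
orientation: [0.74, 0.673, -0.001, -0.0]
ft_force: [0.2, 0.4, -0.9]
gripper_width: 0.0512
gripper_force: 19.9
```

Run:
```python
from h import *
from rig import imaging
d=imaging.read_camera('scene');t=imaging.read_camera('top')
a=d['color'][170:390,60:360,::-1];b=t['color'][150:260,120:320,::-1]
b=cv2.resize(b,(400,220),interpolation=cv2.INTER_CUBIC)
cv2.imwrite('pics/s2.png',np.hstack([cv2.resize(a,(400,293))[:220],b]) if 0 else np.hstack([a,b]))
W=cloud(t);w=W.reshape(-1,3);s=slot(.1005)
go((*s,.17,84.6),(*s,.160,84.6),(*s,.156,84.6))
```

```text
(np.float64(0.5274578854885107), np.float64(0.33725397744260954), 0.17, 84.6) shift [0.002 0.005 0.206] turn [-0.001  0.     0.001]
(np.float64(0.5274578854885107), np.float64(0.33725397744260954), 0.16, 84.6) shift [0.002 0.005 0.246] turn [-0.001  0.     0.001]
(np.float64(0.5274578854885107), np.float64(0.33725397744260954), 0.156, 84.6) shift [0.002 0.005 0.262] turn [-0.001  0.     0.001]
```

View pics/s2.png

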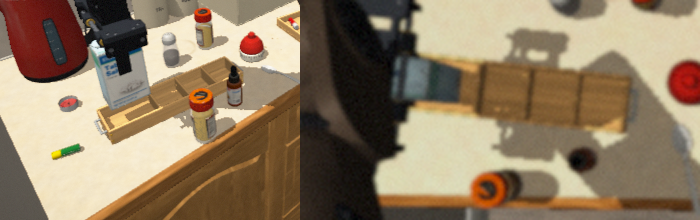

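Call:
{"method": "arm_command", "body": {"moves": [{"x": 0,"y": 0,"z": 0.08,"wx": 0,"wy": 0,"wz": 0},{"x": 0,"y": 0,"z": 0.16,"wx": 0,"wy": 0,"wz": 0},{"x": 0,"y": 0,"z": 0.22,"wx": 0,"wy": 0,"wz": 0},{"x": 0,"y": 0,"z": 0.24,"wx": 0,"wy": 0,"wz": 0},{"x": 0,"y": 0,"z": 0.25,"wx": 0,"wy": 0,"wz": 0},{"x": 0,"y": 0,"z": 0.255,"wx": 0,"wy": 0,"wz": 0},{"x": 0,"y": 0,"z": 0.255,"wx": 0,"wy": 0,"wz": 0}]}}

```text
clock: 6.55
tcp_pos: [0.5276, 0.3366, 0.1588]
orientation: [0.74, 0.673, 0.0, 0.0]
ft_force: [0.2, -0.7, -1.5]
gripper_width: 0.0513
gripper_force: 19.9
```

Call:
{"method": "arm_command", "body": {"moves": [{"x": 0,"y": 0,"z": 0.005,"wx": 0,"wy": 0,"wz": 0},{"x": 0,"y": 0,"z": 0.006,"wx": 0,"wy": 0,"wz": 0},{"x": 0,"y": 0,"z": 0.006,"wx": 0,"wy": 0,"wz": 0}]}}

```text
clock: 6.92
tcp_pos: [0.5279, 0.3367, 0.1578]
orientation: [0.739, 0.673, 0.001, 0.0]
ft_force: [0.1, -0.6, 4.9]
gripper_width: 0.0509
gripper_force: 19.9
```

Call:
{"method": "arm_command", "body": {"moves": [{"x": 0,"y": 0,"z": 0,"wx": 0,"wy": 0,"wz": 0},{"x": 0,"y": 0,"z": 0,"wx": 0,"wy": 0,"wz": 0},{"x": 0,"y": 0,"z": 0,"wx": 0,"wy": 0,"wz": 0},{"x": 0,"y": 0,"z": 0,"wx": 0,"wy": 0,"wz": 0}], "claw": -0.7}}

```text
clock: 7.42
tcp_pos: [0.5274, 0.3366, 0.1568]
orientation: [0.74, 0.673, -0.0, 0.0]
ft_force: [1.2, 0.4, 0.8]
gripper_width: 0.0798
gripper_force: 0.0
```

Call:
{"method": "arm_command", "body": {"moves": [{"x": 0,"y": 0,"z": -0.1,"wx": 0,"wy": 0,"wz": 0},{"x": 0,"y": 0,"z": -0.3,"wx": 0,"wy": 0,"wz": 0},{"x": 0,"y": 0,"z": -0.5,"wx": 0,"wy": 0,"wz": 0},{"x": 0,"y": 0,"z": -0.5,"wx": 0,"wy": 0,"wz": 0}]}}

```text
clock: 7.92
tcp_pos: [0.5282, 0.337, 0.2859]
orientation: [0.74, 0.673, 0.003, 0.001]
ft_force: [0.6, -0.8, -1.2]
gripper_width: 0.0811
gripper_force: 0.0
```

Run:
```python
from h import *
go((.6457,.1695,.285,84.6),(.6457,.1695,.116,84.6))
```

```text
(0.6457, 0.1695, 0.285, 84.6) shift [-0.623  0.531  0.004] turn [ 0.004 -0.002  0.   ]
(0.6457, 0.1695, 0.116, 84.6) shift [-0.625  0.527  0.68 ] turn [ 0.004 -0.002  0.   ]
```

Call:
{"method": "arm_command", "body": {"moves": [{"x": -0.62,"y": 0.53,"z": 0,"wx": 0,"wy": 0,"wz": 0},{"x": -0.62,"y": 0.53,"z": 0,"wx": 0,"wy": 0,"wz": 0},{"x": -0.62,"y": 0.53,"z": 0,"wx": 0,"wy": 0,"wz": 0},{"x": -0.62,"y": 0.53,"z": 0,"wx": 0,"wy": 0,"wz": 0},{"x": -0.62,"y": 0.53,"z": 0,"wx": 0,"wy": 0,"wz": 0},{"x": -0.62,"y": 0.53,"z": 0.2,"wx": 0,"wy": 0,"wz": 0}], "claw": -1}}

```text
clock: 8.68
tcp_pos: [0.6451, 0.1715, 0.2343]
orientation: [0.739, 0.673, 0.003, 0.002]
ft_force: [0.7, -0.0, -0.4]
gripper_width: 0.0951
gripper_force: 0.0
```

Run:
```python
from h import *
from rig import imaging
d=imaging.read_camera('top');w=cloud(d).reshape(-1,3)
v=w[(w[:,2]>.12)&(w[:,2]<.155)&(abs(w[:,0]-.527)<.06)&(abs(w[:,1]-.337)<.07)]
r=cv2.minAreaRect(v[:,:2].astype(np.float32));print(len(v),np.round(r[0],4),np.round(r[1],4),r[2],v[:,2].max())
cv2.imwrite('pics/t3.png',cv2.resize(d['color'][120:260,110:350,::-1],None,fx=2,fy=2))
go((.6457,.1695,.16,84.6),(.6457,.1695,.114,84.6))
```

```text
40 [0.5392 0.3679] [0.0101 0.0329] 85.98118591308594 0.145828295859312
(0.6457, 0.1695, 0.16, 84.6) shift [-0.005  0.016  0.262] turn [-0.004  0.001  0.001]
(0.6457, 0.1695, 0.114, 84.6) shift [-0.005  0.017  0.446] turn [-0.004  0.001  0.001]
```

View pics/t3.png

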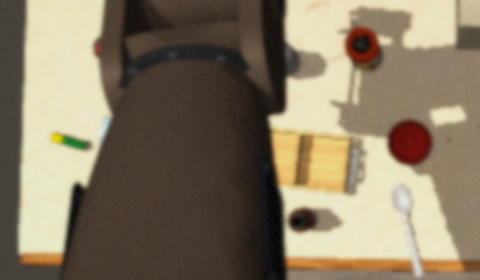

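Call:
{"method": "arm_command", "body": {"moves": [{"x": 0,"y": 0.01,"z": 0.15,"wx": 0,"wy": 0,"wz": 0},{"x": 0,"y": 0.01,"z": 0.28,"wx": 0,"wy": 0,"wz": 0},{"x": 0,"y": 0.01,"z": 0.38,"wx": 0,"wy": 0,"wz": 0},{"x": 0,"y": 0.01,"z": 0.45,"wx": 0,"wy": 0,"wz": 0},{"x": 0,"y": 0.01,"z": 0.48,"wx": 0,"wy": 0,"wz": 0},{"x": 0,"y": 0.01,"z": 0.48,"wx": 0,"wy": 0,"wz": 0}]}}

```text
clock: 9.48
tcp_pos: [0.6473, 0.17, 0.1122]
orientation: [0.739, 0.673, -0.0, -0.0]
ft_force: [0.1, 0.3, 0.7]
gripper_width: 0.0954
gripper_force: 0.0
```

Call:
{"method": "arm_command", "body": {"moves": [{"x": 0,"y": 0,"z": 0,"wx": 0,"wy": 0,"wz": 0},{"x": 0,"y": 0,"z": 0,"wx": 0,"wy": 0,"wz": 0},{"x": 0,"y": 0,"z": 0,"wx": 0,"wy": 0,"wz": 0},{"x": 0,"y": 0,"z": 0,"wx": 0,"wy": 0,"wz": 0},{"x": 0,"y": 0,"z": 0,"wx": 0,"wy": 0,"wz": 0},{"x": 0,"y": 0,"z": 0,"wx": 0,"wy": 0,"wz": 0}], "claw": 1, "squeeze": 20}}

```text
clock: 10.22
tcp_pos: [0.6471, 0.1695, 0.112]
orientation: [0.74, 0.673, -0.0, -0.0]
ft_force: [-1.8, -0.5, 1.6]
gripper_width: 0.0405
gripper_force: 15.6
```

Run:
```python
from h import *
s=slot(-.1195)
z=arm.sense()['tcp_pos'][2];print(z)
go((*s,z+.07,84.6),(*s,z+.008,84.6))
```

```text
0.11196894880078587
(np.float64(0.5067540565584375), np.float64(0.11823034522993194), np.float64(0.18196894880078587), 84.6) shift [-0.257 -0.54  -0.28 ] turn [-0.  0.  0.]
(np.float64(0.5067540565584375), np.float64(0.11823034522993194), np.float64(0.11996894880078587), 84.6) shift [-0.257 -0.54  -0.032] turn [-0.  0.  0.]
```

Call:
{"method": "arm_command", "body": {"moves": [{"x": 0,"y": 0,"z": 0,"wx": 0,"wy": 0,"wz": 0},{"x": 0,"y": 0,"z": 0,"wx": 0,"wy": 0,"wz": 0}]}}

```text
clock: 10.48
tcp_pos: [0.6471, 0.1696, 0.112]
orientation: [0.74, 0.673, -0.0, -0.0]
ft_force: [-1.8, -1.2, 2.3]
gripper_width: 0.0399
gripper_force: 19.9
```

Run:
```python
from h import *
from rig import imaging
d=imaging.read_camera('scene')
cv2.imwrite('pics/s4.png',cv2.resize(d['color'][170:290,150:350,::-1],None,fx=3,fy=3))
s=arm.sense();print(s['gripper_width'],s['gripper_force'])
```

```text
0.04015981309317101 19.942269440798555
```

View pics/s4.png

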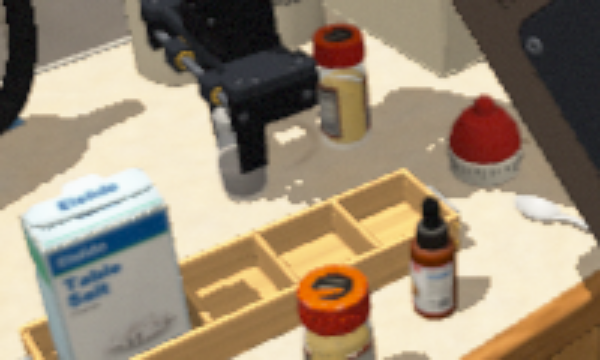

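Call:
{"method": "arm_command", "body": {"moves": [{"x": 0,"y": 0,"z": -0.06,"wx": 0,"wy": 0,"wz": 0},{"x": 0,"y": 0,"z": -0.16,"wx": 0,"wy": 0,"wz": 0},{"x": 0,"y": 0,"z": -0.28,"wx": 0,"wy": 0,"wz": 0},{"x": 0,"y": 0,"z": -0.28,"wx": 0,"wy": 0,"wz": 0},{"x": -0.1,"y": -0.2,"z": -0.28,"wx": 0,"wy": 0,"wz": 0},{"x": -0.2,"y": -0.4,"z": -0.28,"wx": 0,"wy": 0,"wz": 0},{"x": -0.26,"y": -0.52,"z": -0.28,"wx": 0,"wy": 0,"wz": 0},{"x": -0.26,"y": -0.54,"z": -0.28,"wx": 0,"wy": 0,"wz": 0},{"x": -0.26,"y": -0.54,"z": -0.28,"wx": 0,"wy": 0,"wz": 0}]}}

```text
clock: 11.65
tcp_pos: [0.5074, 0.1178, 0.1819]
orientation: [0.74, 0.673, 0.0, 0.0]
ft_force: [1.8, -0.4, -1.1]
gripper_width: 0.04
gripper_force: 19.7
```

Run:
```python
from h import *
from rig import imaging
d=imaging.read_camera('scene');a=d['color'][150:290,150:350,::-1]
e=imaging.read_camera('wrist')['color'][:,:,::-1]
cv2.imwrite('pics/s5.png',np.hstack([cv2.resize(a,(400,280)),cv2.resize(e,(400,280))]))
s=slot(-.1195);go((*s,.119,84.6))
```

```text
(np.float64(0.5067540565584375), np.float64(0.11823034522993194), 0.119, 84.6) shift [ 0.001 -0.005  0.251] turn [ 0. -0.  0.]
```

View pics/s5.png

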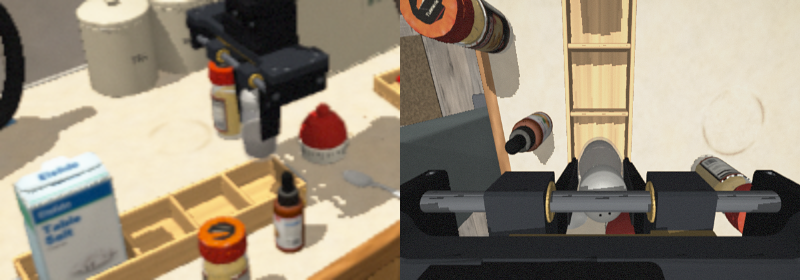

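Run:
```python
from h import *
from rig import imaging
for n in ['wrist','scene']:
    w=cloud(imaging.read_camera(n)).reshape(-1,3)
    p=w[:,:2]-slot(-.1195);a=np.radians(YAW);ly=p@[np.cos(a),np.sin(a)];lx=p@[np.sin(a),-np.cos(a)]
    print(n)
    for z in np.arange(.045,.17,.01):
        m=(abs(w[:,2]-z)<.005)&(abs(lx)<.019)&(abs(ly)<.04)
        if m.sum()>5: print(round(z,3),m.sum(),'y',np.percentile(ly[m],[2,50,98]).round(4),'x',np.percentile(lx[m],[2,98]).round(4))
```

```text
wrist
0.075 56 y [0.0142 0.0202 0.0213] x [-0.0159  0.0123]
0.085 119 y [0.0149 0.0209 0.0225] x [-0.0157  0.0133]
0.095 175 y [0.0142 0.0217 0.0233] x [-0.0162  0.0166]
0.105 523 y [0.0112 0.0203 0.0231] x [-0.0183  0.0182]
0.115 683 y [0.005  0.0183 0.0216] x [-0.0184  0.0181]
0.125 764 y [0.0029 0.0168 0.02  ] x [-0.0167  0.0181]
0.135 519 y [0.0067 0.0164 0.0185] x [-0.0143  0.0161]
0.145 745 y [0.007  0.0165 0.0187] x [-0.0132  0.0174]
0.155 1913 y [-0.0095  0.0117  0.0172] x [-0.0107  0.0145]
0.165 13 y [-0.0055 -0.0024 -0.0019] x [-0.0035  0.0047]
scene
0.075 24 y [-0.0102  0.0155  0.0197] x [-0.0189  0.0024]
0.085 28 y [0.     0.0161 0.0207] x [-0.0185  0.0051]
0.095 36 y [0.0026 0.0177 0.0213] x [-0.0188  0.0024]
0.105 42 y [0.0099 0.0177 0.0208] x [-0.0184  0.0076]
0.115 39 y [0.0096 0.0162 0.0194] x [-0.0179  0.0038]
0.125 38 y [0.0067 0.0146 0.0183] x [-0.0163  0.0037]
0.135 34 y [0.006  0.013  0.0171] x [-0.0155  0.0052]
0.145 42 y [0.0059 0.0129 0.0169] x [-0.0145  0.0124]
0.155 43 y [0.0028 0.0101 0.0149] x [-0.0127  0.0178]
```

Call:
{"method": "arm_command", "body": {"moves": [{"x": 0,"y": 0,"z": 0.08,"wx": 0,"wy": 0,"wz": 0},{"x": 0,"y": 0,"z": 0.16,"wx": 0,"wy": 0,"wz": 0},{"x": 0,"y": 0,"z": 0.22,"wx": 0,"wy": 0,"wz": 0},{"x": 0,"y": 0,"z": 0.24,"wx": 0,"wy": 0,"wz": 0},{"x": 0,"y": 0,"z": 0.25,"wx": 0,"wy": 0,"wz": 0},{"x": 0,"y": 0,"z": 0.254,"wx": 0,"wy": 0,"wz": 0},{"x": 0,"y": 0,"z": 0.257,"wx": 0,"wy": 0,"wz": 0},{"x": 0,"y": 0,"z": 0.257,"wx": 0,"wy": 0,"wz": 0}]}}

```text
clock: 12.85
tcp_pos: [0.5069, 0.1175, 0.118]
orientation: [0.74, 0.673, 0.0, 0.0]
ft_force: [0.2, 0.4, -1.1]
gripper_width: 0.0401
gripper_force: 19.7
```

Call:
{"method": "arm_command", "body": {"moves": [{"x": 0,"y": 0,"z": 0.003,"wx": 0,"wy": 0,"wz": 0},{"x": 0,"y": 0,"z": 0.006,"wx": 0,"wy": 0,"wz": 0},{"x": 0,"y": 0,"z": 0.006,"wx": 0,"wy": 0,"wz": 0}]}}

```text
clock: 13.22
tcp_pos: [0.507, 0.1176, 0.1177]
orientation: [0.74, 0.673, 0.001, 0.0]
ft_force: [-4.8, -1.7, 19.1]
gripper_width: 0.0398
gripper_force: 21.2
```

Call:
{"method": "arm_command", "body": {"moves": [{"x": 0,"y": 0,"z": 0,"wx": 0,"wy": 0,"wz": 0},{"x": 0,"y": 0,"z": 0,"wx": 0,"wy": 0,"wz": 0},{"x": 0,"y": 0,"z": 0,"wx": 0,"wy": 0,"wz": 0},{"x": 0,"y": 0,"z": 0,"wx": 0,"wy": 0,"wz": 0}], "claw": -0.26}}

```text
clock: 13.72
tcp_pos: [0.5068, 0.1175, 0.1161]
orientation: [0.74, 0.673, -0.0, -0.0]
ft_force: [-0.6, -0.3, -0.4]
gripper_width: 0.0601
gripper_force: 0.0
```

Call:
{"method": "arm_command", "body": {"moves": [{"x": 0,"y": 0,"z": -0.1,"wx": 0,"wy": 0,"wz": 0},{"x": 0,"y": 0,"z": -0.3,"wx": 0,"wy": 0,"wz": 0},{"x": 0,"y": 0,"z": -0.5,"wx": 0,"wy": 0,"wz": 0},{"x": 0,"y": 0,"z": -0.66,"wx": 0,"wy": 0,"wz": 0},{"x": 0,"y": 0,"z": -0.66,"wx": 0,"wy": 0,"wz": 0}]}}

```text
clock: 14.35
tcp_pos: [0.5074, 0.1177, 0.2838]
orientation: [0.74, 0.673, 0.002, 0.002]
ft_force: [-0.7, 0.5, -0.5]
gripper_width: 0.0602
gripper_force: 0.0
```

Run:
```python
from h import *
j=(.6543,.061)
go((*j,.27,84.6),(*j,.151,84.6))
```

```text
(0.6543, 0.061, 0.27, 84.6) shift [-0.171  0.606  0.058] turn [ 0.003 -0.001  0.   ]
(0.6543, 0.061, 0.151, 84.6) shift [-0.171  0.603  0.534] turn [ 0.003 -0.001  0.   ]
```

Call:
{"method": "arm_command", "body": {"moves": [{"x": -0.17,"y": 0.61,"z": 0,"wx": 0,"wy": 0,"wz": 0},{"x": -0.17,"y": 0.61,"z": 0,"wx": 0,"wy": 0,"wz": 0},{"x": -0.17,"y": 0.61,"z": 0,"wx": 0,"wy": 0,"wz": 0},{"x": -0.17,"y": 0.61,"z": 0,"wx": 0,"wy": 0,"wz": 0},{"x": -0.17,"y": 0.61,"z": 0.15,"wx": 0,"wy": 0,"wz": 0},{"x": -0.17,"y": 0.61,"z": 0.3,"wx": 0,"wy": 0,"wz": 0},{"x": -0.17,"y": 0.61,"z": 0.43,"wx": 0,"wy": 0,"wz": 0},{"x": -0.17,"y": 0.61,"z": 0.51,"wx": 0,"wy": 0,"wz": 0},{"x": -0.17,"y": 0.61,"z": 0.53,"wx": 0,"wy": 0,"wz": 0},{"x": -0.17,"y": 0.61,"z": 0.53,"wx": 0,"wy": 0,"wz": 0}], "claw": -1}}

```text
clock: 15.6
tcp_pos: [0.6542, 0.0612, 0.1488]
orientation: [0.739, 0.673, -0.0, -0.0]
ft_force: [0.2, -0.2, 0.7]
gripper_width: 0.0947
gripper_force: 0.0
```

Call:
{"method": "arm_command", "body": {"moves": [{"x": 0,"y": 0,"z": 0,"wx": 0,"wy": 0,"wz": 0},{"x": 0,"y": 0,"z": 0,"wx": 0,"wy": 0,"wz": 0},{"x": 0,"y": 0,"z": 0,"wx": 0,"wy": 0,"wz": 0},{"x": 0,"y": 0,"z": 0,"wx": 0,"wy": 0,"wz": 0},{"x": 0,"y": 0,"z": 0,"wx": 0,"wy": 0,"wz": 0},{"x": 0,"y": 0,"z": 0,"wx": 0,"wy": 0,"wz": 0},{"x": 0,"y": 0,"z": 0,"wx": 0,"wy": 0,"wz": 0}], "claw": 1, "squeeze": 20}}

```text
clock: 16.48
tcp_pos: [0.6546, 0.0609, 0.1487]
orientation: [0.74, 0.673, -0.0, 0.0]
ft_force: [0.1, -0.9, -0.2]
gripper_width: 0.0441
gripper_force: 20.0
```

Run:
```python
from h import *
s=slot(-.0525)
z=arm.sense()['tcp_pos'][2];print(z)
go((*s,z+.07,84.6),(*s,z+.008,84.6))
```

```text
0.14871423040018827
(np.float64(0.513059313550778), np.float64(0.1849329968583383), np.float64(0.21871423040018828), 84.6) shift [ 0.441 -0.61  -0.28 ] turn [0. 0. 0.]
(np.float64(0.513059313550778), np.float64(0.1849329968583383), np.float64(0.15671423040018828), 84.6) shift [ 0.441 -0.61  -0.032] turn [0. 0. 0.]
```

Call:
{"method": "arm_command", "body": {"moves": [{"x": 0,"y": 0,"z": -0.1,"wx": 0,"wy": 0,"wz": 0},{"x": 0,"y": 0,"z": -0.25,"wx": 0,"wy": 0,"wz": 0},{"x": 0,"y": 0,"z": -0.4,"wx": 0,"wy": 0,"wz": 0},{"x": 0,"y": 0,"z": -0.44,"wx": 0,"wy": 0,"wz": 0},{"x": 0.11,"y": -0.15,"z": -0.44,"wx": 0,"wy": 0,"wz": 0},{"x": 0.22,"y": -0.3,"z": -0.44,"wx": 0,"wy": 0,"wz": 0},{"x": 0.33,"y": -0.45,"z": -0.44,"wx": 0,"wy": 0,"wz": 0},{"x": 0.42,"y": -0.58,"z": -0.44,"wx": 0,"wy": 0,"wz": 0},{"x": 0.44,"y": -0.61,"z": -0.44,"wx": 0,"wy": 0,"wz": 0},{"x": 0.44,"y": -0.61,"z": -0.44,"wx": 0,"wy": 0,"wz": 0}]}}

```text
clock: 17.73
tcp_pos: [0.5132, 0.1848, 0.2583]
orientation: [0.739, 0.673, -0.0, 0.0]
ft_force: [0.1, 0.6, -1.4]
gripper_width: 0.0444
gripper_force: 20.0
```

```bash
cat >> h.py <<'E'
def check(y0,z0,z1,r=.04):
    from rig import imaging
    for n in ['wrist','scene']:
        w=cloud(imaging.read_camera(n)).reshape(-1,3)
        p=w[:,:2]-slot(y0);a=np.radians(YAW);ly=p@[np.cos(a),np.sin(a)];lx=p@[np.sin(a),-np.cos(a)]
        print(n)
        for z in np.arange(z0,z1,.012):
            m=(abs(w[:,2]-z)<.005)&(abs(lx)<.024)&(abs(ly)<r)
            if m.sum()>5: print(round(z,3),m.sum(),'y',np.percentile(ly[m],[2,50,98]).round(4),'x',np.percentile(lx[m],[2,98]).round(4))
E
python3 - <<'E'
from h import *
check(-.0525,.1,.23)
s=slot(-.0525);go((*s,.1555,84.6))
E
```

```text
wrist
0.112 43 y [0.0121 0.0214 0.0236] x [-0.0183  0.0187]
0.124 100 y [0.0105 0.0219 0.0238] x [-0.0203  0.0177]
0.136 171 y [0.0109 0.0219 0.024 ] x [-0.02    0.0193]
0.148 202 y [0.0114 0.022  0.024 ] x [-0.0199  0.019 ]
0.16 234 y [0.012  0.0221 0.0241] x [-0.0195  0.0184]
0.172 340 y [0.0109 0.0216 0.0241] x [-0.0193  0.02  ]
0.184 544 y [0.0083 0.0204 0.0235] x [-0.0229  0.0231]
0.196 321 y [0.0072 0.0188 0.0238] x [-0.0238  0.0236]
0.208 872 y [0.005  0.0197 0.0235] x [-0.0234  0.0231]
0.22 3976 y [-0.0182  0.0095  0.0215] x [-0.0224  0.0218]
scene
0.112 43 y [-0.0153  0.0091  0.0213] x [-0.0234 -0.0006]
0.124 74 y [-0.0147  0.01    0.0215] x [-0.0231  0.0018]
0.136 88 y [-0.0169  0.0092  0.0218] x [-0.0238  0.0012]
0.148 85 y [-0.02    0.0079  0.0221] x [-0.0232 -0.0003]
0.16 89 y [-0.0169  0.0083  0.0218] x [-0.0234  0.0013]
0.172 89 y [-0.0151  0.0098  0.0217] x [-0.0233 -0.    ]
0.184 49 y [0.0088 0.0172 0.0213] x [-0.0217  0.003 ]
0.196 40 y [0.0081 0.0159 0.0218] x [-0.0202  0.0006]
0.208 50 y [0.009  0.0167 0.0213] x [-0.0203  0.0022]
0.22 126 y [-0.0098  0.006   0.0189] x [-0.0172  0.0232]
(np.float64(0.513059313550778), np.float64(0.1849329968583383), 0.1555, 84.6) shift [ 0.003 -0.004  0.411] turn [-0.  0. -0.]
```

Upright and centred; lower it (floor contact expected at z ≈ 0.1547).

Call:
{"method": "arm_command", "body": {"moves": [{"x": 0,"y": 0,"z": 0.12,"wx": 0,"wy": 0,"wz": 0},{"x": 0,"y": 0,"z": 0.24,"wx": 0,"wy": 0,"wz": 0},{"x": 0,"y": 0,"z": 0.33,"wx": 0,"wy": 0,"wz": 0},{"x": 0,"y": 0,"z": 0.38,"wx": 0,"wy": 0,"wz": 0},{"x": 0,"y": 0,"z": 0.4,"wx": 0,"wy": 0,"wz": 0},{"x": 0,"y": 0,"z": 0.41,"wx": 0,"wy": 0,"wz": 0},{"x": 0,"y": 0,"z": 0.413,"wx": 0,"wy": 0,"wz": 0},{"x": 0,"y": 0,"z": 0.415,"wx": 0,"wy": 0,"wz": 0},{"x": 0,"y": 0,"z": 0.415,"wx": 0,"wy": 0,"wz": 0}]}}

```text
clock: 18.95
tcp_pos: [0.5132, 0.1848, 0.1553]
orientation: [0.74, 0.673, 0.0, 0.0]
ft_force: [-0.1, 0.3, -1.0]
gripper_width: 0.0439
gripper_force: 20.0
```

Call:
{"method": "arm_command", "body": {"moves": [{"x": 0,"y": 0,"z": 0.003,"wx": 0,"wy": 0,"wz": 0},{"x": 0,"y": 0,"z": 0.003,"wx": 0,"wy": 0,"wz": 0}]}}

```text
clock: 19.2
tcp_pos: [0.5132, 0.1848, 0.1546]
orientation: [0.74, 0.673, 0.0, 0.0]
ft_force: [-0.7, 0.5, 5.3]
gripper_width: 0.0439
gripper_force: 20.0
```

Call:
{"method": "arm_command", "body": {"moves": [{"x": 0,"y": 0,"z": 0,"wx": 0,"wy": 0,"wz": 0},{"x": 0,"y": 0,"z": 0,"wx": 0,"wy": 0,"wz": 0},{"x": 0,"y": 0,"z": 0,"wx": 0,"wy": 0,"wz": 0},{"x": 0,"y": 0,"z": 0,"wx": 0,"wy": 0,"wz": 0}], "claw": -0.4}}

```text
clock: 19.7
tcp_pos: [0.5132, 0.1847, 0.1541]
orientation: [0.74, 0.673, -0.0, 0.0]
ft_force: [0.3, -0.0, -0.1]
gripper_width: 0.0663
gripper_force: 0.0
```

Call:
{"method": "arm_command", "body": {"moves": [{"x": 0,"y": 0,"z": -0.1,"wx": 0,"wy": 0,"wz": 0},{"x": 0,"y": 0,"z": -0.3,"wx": 0,"wy": 0,"wz": 0},{"x": 0,"y": 0,"z": -0.5,"wx": 0,"wy": 0,"wz": 0},{"x": 0,"y": 0,"z": -0.5,"wx": 0,"wy": 0,"wz": 0}]}}

```text
clock: 20.2
tcp_pos: [0.5139, 0.185, 0.2826]
orientation: [0.74, 0.673, 0.003, 0.002]
ft_force: [0.4, -0.2, -1.3]
gripper_width: 0.0665
gripper_force: 0.0
```

Run:
```python
from h import *
from rig import imaging
d=imaging.read_camera('wrist');w=cloud(d).reshape(-1,3)
v=w[(w[:,2]>.09)&(w[:,2]<.115)&(abs(w[:,0]-.392)<.035)&(abs(w[:,1]-.248)<.035)]
print(circ(v[:,:2]))
j=(.3918,.249)
go((*j,.27,84.6),(*j,.149,84.6))
```

```text
(array([0.392 , 0.2504]), 0.0227)
(0.3918, 0.249, 0.27, 84.6) shift [ 0.21  -0.508  0.04 ] turn [ 0.002 -0.001  0.   ]
(0.3918, 0.249, 0.149, 84.6) shift [ 0.21  -0.509  0.524] turn [ 0.002 -0.001  0.   ]
```

Call:
{"method": "arm_command", "body": {"moves": [{"x": 0.21,"y": -0.51,"z": 0,"wx": 0,"wy": 0,"wz": 0},{"x": 0.21,"y": -0.51,"z": 0,"wx": 0,"wy": 0,"wz": 0},{"x": 0.21,"y": -0.51,"z": 0,"wx": 0,"wy": 0,"wz": 0},{"x": 0.21,"y": -0.51,"z": 0,"wx": 0,"wy": 0,"wz": 0},{"x": 0.21,"y": -0.51,"z": 0.15,"wx": 0,"wy": 0,"wz": 0},{"x": 0.21,"y": -0.51,"z": 0.3,"wx": 0,"wy": 0,"wz": 0},{"x": 0.21,"y": -0.51,"z": 0.43,"wx": 0,"wy": 0,"wz": 0},{"x": 0.21,"y": -0.51,"z": 0.51,"wx": 0,"wy": 0,"wz": 0},{"x": 0.21,"y": -0.51,"z": 0.525,"wx": 0,"wy": 0,"wz": 0},{"x": 0.21,"y": -0.51,"z": 0.525,"wx": 0,"wy": 0,"wz": 0}], "claw": -1}}

```text
clock: 21.5
tcp_pos: [0.3919, 0.2487, 0.1479]
orientation: [0.74, 0.673, -0.0, 0.0]
ft_force: [-0.4, -0.5, 0.5]
gripper_width: 0.0952
gripper_force: 0.0
```

Call:
{"method": "arm_command", "body": {"moves": [{"x": 0,"y": 0,"z": 0,"wx": 0,"wy": 0,"wz": 0},{"x": 0,"y": 0,"z": 0,"wx": 0,"wy": 0,"wz": 0},{"x": 0,"y": 0,"z": 0,"wx": 0,"wy": 0,"wz": 0},{"x": 0,"y": 0,"z": 0,"wx": 0,"wy": 0,"wz": 0},{"x": 0,"y": 0,"z": 0,"wx": 0,"wy": 0,"wz": 0},{"x": 0,"y": 0,"z": 0,"wx": 0,"wy": 0,"wz": 0},{"x": 0,"y": 0,"z": 0,"wx": 0,"wy": 0,"wz": 0}], "claw": 1, "squeeze": 20}}

```text
clock: 22.38
tcp_pos: [0.3911, 0.249, 0.148]
orientation: [0.74, 0.673, -0.0, 0.0]
ft_force: [-0.5, 0.5, 2.0]
gripper_width: 0.0442
gripper_force: 20.0
```

Run:
```python
from h import *
s=slot(.0145)
z=arm.sense()['tcp_pos'][2];print(z)
go((*s,z+.11,84.6),(*s,z+.008,84.6))
```

```text
0.14799362585517462
(np.float64(0.5193645705431185), np.float64(0.25163564848674463), np.float64(0.2579936258551746), 84.6) shift [ 0.059  0.51  -0.44 ] turn [-0.  0.  0.]
(np.float64(0.5193645705431185), np.float64(0.25163564848674463), np.float64(0.15599362585517462), 84.6) shift [ 0.059  0.51  -0.032] turn [-0.  0.  0.]
```

Call:
{"method": "arm_command", "body": {"moves": [{"x": 0,"y": 0,"z": -0.1,"wx": 0,"wy": 0,"wz": 0},{"x": 0,"y": 0,"z": -0.25,"wx": 0,"wy": 0,"wz": 0},{"x": 0,"y": 0,"z": -0.4,"wx": 0,"wy": 0,"wz": 0},{"x": 0,"y": 0,"z": -0.44,"wx": 0,"wy": 0,"wz": 0},{"x": 0.02,"y": 0.15,"z": -0.44,"wx": 0,"wy": 0,"wz": 0},{"x": 0.04,"y": 0.3,"z": -0.44,"wx": 0,"wy": 0,"wz": 0},{"x": 0.05,"y": 0.42,"z": -0.44,"wx": 0,"wy": 0,"wz": 0},{"x": 0.06,"y": 0.5,"z": -0.44,"wx": 0,"wy": 0,"wz": 0},{"x": 0.06,"y": 0.51,"z": -0.44,"wx": 0,"wy": 0,"wz": 0},{"x": 0.06,"y": 0.51,"z": -0.44,"wx": 0,"wy": 0,"wz": 0}]}}

```text
clock: 23.62
tcp_pos: [0.5187, 0.2518, 0.2571]
orientation: [0.74, 0.673, -0.001, -0.0]
ft_force: [-1.0, -0.3, -1.4]
gripper_width: 0.0441
gripper_force: 20.0
```

Run:
```python
from h import *
check(.0145,.15,.23)
s=slot(.0145);go((*s,.1545,84.6))
```

```text
wrist
0.15 215 y [0.0104 0.0216 0.0242] x [-0.022   0.0169]
0.162 251 y [0.0077 0.0214 0.0242] x [-0.0229  0.0176]
0.174 385 y [0.0072 0.0212 0.0242] x [-0.0231  0.0187]
0.186 611 y [0.0077 0.0204 0.0234] x [-0.0234  0.023 ]
0.198 440 y [0.0073 0.0197 0.024 ] x [-0.0234  0.0233]
0.21 1050 y [0.0017 0.0185 0.0234] x [-0.0234  0.023 ]
0.222 815 y [-0.0134  0.0099  0.0193] x [-0.0234  0.0232]
scene
0.15 69 y [-0.0194  0.0126  0.022 ] x [-0.0238  0.0011]
0.162 74 y [-0.0196  0.0135  0.022 ] x [-0.0237  0.0006]
0.174 70 y [-0.0208  0.0135  0.0224] x [-0.0238  0.0014]
0.186 55 y [0.009  0.0165 0.0214] x [-0.0219  0.0008]
0.198 38 y [0.0018 0.0174 0.0221] x [-0.0229 -0.0009]
0.21 66 y [0.0044 0.016  0.0217] x [-0.0218  0.0218]
0.222 19 y [0.0012 0.0065 0.0116] x [0.0031 0.0224]
(np.float64(0.5193645705431185), np.float64(0.25163564848674463), 0.1545, 84.6) shift [-0.001  0.003  0.413] turn [-0.  0.  0.]
```

Call:
{"method": "arm_command", "body": {"moves": [{"x": 0,"y": 0,"z": 0.12,"wx": 0,"wy": 0,"wz": 0},{"x": 0,"y": 0,"z": 0.24,"wx": 0,"wy": 0,"wz": 0},{"x": 0,"y": 0,"z": 0.33,"wx": 0,"wy": 0,"wz": 0},{"x": 0,"y": 0,"z": 0.38,"wx": 0,"wy": 0,"wz": 0},{"x": 0,"y": 0,"z": 0.4,"wx": 0,"wy": 0,"wz": 0},{"x": 0,"y": 0,"z": 0.41,"wx": 0,"wy": 0,"wz": 0},{"x": 0,"y": 0,"z": 0.413,"wx": 0,"wy": 0,"wz": 0},{"x": 0,"y": 0,"z": 0.415,"wx": 0,"wy": 0,"wz": 0},{"x": 0,"y": 0,"z": 0.415,"wx": 0,"wy": 0,"wz": 0}]}}

```text
clock: 24.85
tcp_pos: [0.5195, 0.252, 0.1545]
orientation: [0.74, 0.673, 0.0, 0.0]
ft_force: [-0.1, -0.2, -0.8]
gripper_width: 0.0442
gripper_force: 20.0
```

Call:
{"method": "arm_command", "body": {"moves": [{"x": 0,"y": 0,"z": 0.003,"wx": 0,"wy": 0,"wz": 0},{"x": 0,"y": 0,"z": 0.003,"wx": 0,"wy": 0,"wz": 0}]}}

```text
clock: 25.1
tcp_pos: [0.5196, 0.252, 0.1538]
orientation: [0.74, 0.673, 0.0, 0.0]
ft_force: [-1.6, 1.2, 2.8]
gripper_width: 0.0442
gripper_force: 20.0
```

Call:
{"method": "arm_command", "body": {"moves": [{"x": 0,"y": 0,"z": 0,"wx": 0,"wy": 0,"wz": 0},{"x": 0,"y": 0,"z": 0,"wx": 0,"wy": 0,"wz": 0},{"x": 0,"y": 0,"z": 0,"wx": 0,"wy": 0,"wz": 0},{"x": 0,"y": 0,"z": 0,"wx": 0,"wy": 0,"wz": 0}], "claw": -0.4}}

```text
clock: 25.6
tcp_pos: [0.5195, 0.2519, 0.1534]
orientation: [0.74, 0.673, -0.0, 0.0]
ft_force: [-0.6, 1.1, 0.4]
gripper_width: 0.0665
gripper_force: 0.0
```

Call:
{"method": "arm_command", "body": {"moves": [{"x": 0,"y": 0,"z": -0.1,"wx": 0,"wy": 0,"wz": 0},{"x": 0,"y": 0,"z": -0.3,"wx": 0,"wy": 0,"wz": 0},{"x": 0,"y": 0,"z": -0.5,"wx": 0,"wy": 0,"wz": 0},{"x": -0.3,"y": 0,"z": -0.6,"wx": 0,"wy": 0,"wz": 0},{"x": -0.6,"y": 0,"z": -0.6,"wx": 0,"wy": 0,"wz": 0},{"x": -0.9,"y": 0,"z": -0.6,"wx": 0,"wy": 0,"wz": 0},{"x": -0.95,"y": 0,"z": -0.6,"wx": 0,"wy": 0,"wz": 0},{"x": -0.95,"y": 0,"z": -0.6,"wx": 0,"wy": 0,"wz": 0}]}}

```text
clock: 26.6
tcp_pos: [0.4969, 0.0127, 0.3037]
orientation: [0.741, 0.671, -0.0, 0.0]
ft_force: [-0.3, -0.0, 0.3]
gripper_width: 0.0666
gripper_force: 0.0
```

Run:
```python
from h import *
from rig import imaging
d=imaging.read_camera('scene');a=d['color'][150:350,100:400,::-1]
e=imaging.read_camera('wrist')['color'][:,:,::-1]
cv2.imwrite('pics/s6.png',np.hstack([cv2.resize(a,(420,280)),cv2.resize(e,(380,280))]))
```

```text
(no output)
```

View pics/s6.png

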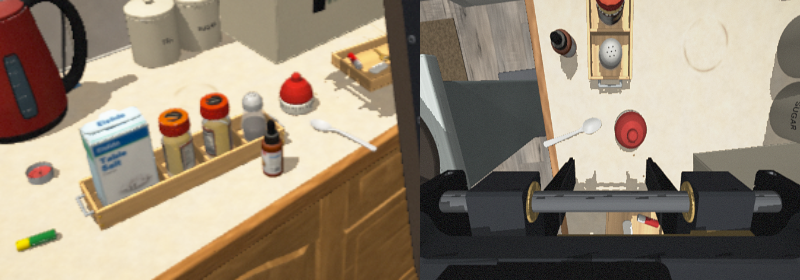

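The picture shows the packet (120,160), both jars (178,140 and 216,125) and the shaker (255,115) upright in their compartments. The dropper (272,150) is where it was, and the arm is clear.

```bash
python3 -c "
from rig import finish_job
print(finish_job())"
```

```text
the job is handed in; nothing more can be done
None
```

The job is handed in: the packet, the two spice jars and the salt shaker stand upright in their caddy compartments, and I left the dropper bottle and jam jar where they were; I got no verdict back.

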